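# Seat a culture dish in the viewing stage and start it

### The job

Push the red culture dish along the deck of the viewing stage with the fingertips until it drops over the edge of the round recess and lies flat, fully home in it; only then press the green button right down and let it come back up, and move clear. Slide the dish only: do not pick it up, tip it or carry it. Leave the yellow dish, the tweezers, the jar and the bottle where they are.

Things in the scene. Friction and masses are not known exactly. Their poses are not given: they have to be found in the camera images.
- stage: fixed viewing stage. Grey deck 120 mm (x) by 300 mm (y), top 35 mm above the table; dark blue apron level with it from x = -60 to -110 mm. Origin: on the table, under the centre of the round recess in the deck, 64 mm across, 6 mm deep (white floor 29 mm above the table; square edge, no raised rim). z up, x away from the robot at yaw 0, y along the deck. A dish in the recess stands 9 mm proud.
- red_dish: closed round culture dish, 60 mm across and 15 mm tall, clear with a red filling inside, about 30 g, loose; origin at the centre of its underside, z up. Starts flat on the stage's deck, 70 to 105 mm from the recess centre, to its +y or -y side (up to 20 mm off the stage's y axis); which side varies.
- yellow_dish: closed round culture dish, 60 mm across and 15 mm tall, clear with a pale yellow filling inside, about 30 g, loose; origin at the centre of its underside, z up. Starts flat on the stage's deck, on the other side of the recess from the red one; which side varies. To be left alone.
- start_top (a point): centre of the top face of the green push button (28 mm across, in a black housing) on the stage's apron, 85 mm from the recess centre towards the stage's -x; it is pressed straight down
- start (a joint): travel of the green button in m: 0 up, 0.006 fully pressed; sprung, about 4 N to press fully, comes back by itself
- tweezers: steel tweezers, 130 mm long, 8 mm tall, loose on the table beyond the +y end of the stage; origin at the middle of the underside, x along them. To be left alone.
- jar: small specimen jar with a red cap, 42 mm across, 55 mm tall, loose on the table beyond the -y end of the stage; origin at the centre of the underside. To be left alone.
- bottle: bottle with a blue cap, 56 mm across, 130 mm tall, loose on the table well to the robot's right; origin at the centre of the underside. To be left alone.
Things that resemble listed ones, but are neither listed nor needed, are in the scene too. Leave any blue or purple look-alike of the red_dish alone.

How it is judged (in metres and radians):
On the way, in this order (a step that is already met when the one before it is completed fails the run):
1. the red dish lies flat and fully home in the recess (z of red_dish in the frame of stage between 0.027 and 0.0308 m and horizontal distance between red_dish and stage below 0.005 m and angle between red_dish's own z axis and vertical below 0.05 rad), for 0.3 s.
2. the green button is pressed right down (value of joint start above 0.0045 m), for 0.05 s.
At the end, for the whole second after the job is handed in: The red dish lies still and flat (within 3 degrees) in the recess, its underside less than 2 mm above the recess floor and its centre within 5 mm of the recess centre; the button is up again (under 1.5 mm); the yellow dish is within 12 mm of where it was (all of step 1 and value of joint start below 0.0015 m and linear speed of red_dish below 0.01 m/s and distance of yellow_dish from where it was at the start of the episode below 0.012 m); the robot touches nothing.
It fails at once if the red dish is lifted more than 5 mm off the deck (z of red_dish in the frame of stage above 0.04 m).
It fails at once if the red dish is tipped by more than 20 degrees (angle between red_dish's own z axis and vertical above 0.35 rad).
It fails at once if the button is pressed (over 3 mm) while the red dish is not home in the recess (value of joint start above 0.003 m and not (z of red_dish in the frame of stage between 0.027 and 0.0308 m and horizontal distance between red_dish and stage below 0.005 m and angle between red_dish's own z axis and vertical below 0.05 rad)).
It fails at once if the yellow dish is displaced by more than 12 mm (distance of yellow_dish from where it was at the start of the episode above 0.012 m).
It fails at once if the tweezers, jar or bottle are displaced by more than 20 mm (distance of any of tweezers, jar, bottle from where it was at the start of the episode above 0.02 m).
It also fails if it takes over 51 s, if anything falls off the work surface, if the arm or the gripper's body presses on something with over 40 N, if the wrist force passes 120 N, or if a joint passes its speed limit or range.

### The arm

A 6-joint arm with a two-finger parallel gripper is mounted at the origin on the work surface. World frame = base frame: x ahead of the robot, y to its left, z up, the work surface at z = 0. Lengths are in mm, angles in degrees, forces in N, time in s.
With the tool pointing down it reaches from about 300 to 850 mm from the base axis. Payload 4.2 kg.
Tool frame: the origin (TCP) lies at the very end of the fingers, on their centre line; the grasp point (between the pads) lies env.pinch_z behind it (env.pinch_z is the distance from the TCP to the grasp point, in mm); z points along the fingers, y is the line along which they close (so a half turn about z gives the same grasp; the last joint's range is limited). The gripper opens to 91 mm and grips with 3 to 60 N. Pads are 32 mm wide; open, the fingers measure 118 mm over their backs; the gripper's body (76 mm by 178 mm) begins 60 mm behind the grasp point.
Start: joints at [-75, 18.312, 89.639, -0, 72.044, -1.146], TCP at [159.902, -552.336, 213.976] pointing down, gripper open.
Joint ranges: [-177.97, 177.97], [-48.28, 115.42], [12.27, 149.76], [-77.06, 257.06], [2.81, 150.46], [-146.56, 146.56]. Speed limits (degrees/s): [147.25, 147.25, 180, 180, 180, 180].

### API

Orientations are given as [roll, pitch, yaw] about the fixed x, y, z axes, in that order (R = Rz(yaw) Ry(pitch) Rx(roll)).
In Python, from workcell import state, vision, job_done, env gives the robot as it stands.
- The arm moves only by the tool servo_tool, never from a script. Its argument "rows" is a list of rows, each a list of 5 numbers: the shift along the tool's x, y, z scaled (see below), then the turn about the tool's z scaled (see below), then the opening, from 0 (shut) to 1 (fully open). A call has 1 to 20 rows; each row is the pose to reach, as a shift and turn from the pose commanded when the call began, along the tool's axes at that moment; what a row does not reach only later rows make up. The controller multiplies each number of a shift by 200 mm and each number of a turn by 90 degrees. A row lasts 1/12 s, in which the tool goes at most 41.7 mm and 7.16 degrees, less where a joint would pass 70% of its speed; a pose out of reach is approached as far as the arm can. A call with a number of a shift or a turn outside -1 to 1 is refused whole. A call with a gripper value outside its range is refused whole. The fingers move at their own pace and stop on an object; "force" is the grip in N (left out, the last holds). Time passes only in rows, so rows that repeat a pose let the fingers close. It gives the time, the measured TCP pose, the force, the opening and the grip force at its end, in the units of the state.
- state(): the state, without advancing time (a new reading comes with each control period).
- vision.grab_frame(name): name is "side" or "top"; returns the picture (384x512x3 uint8, red, green, blue); there is no depth.
- vision.camera_info(name): a dict with "vertical_fov" (degrees; the focal length in pixels is half the picture's height over the tangent of half this angle, whatever the lens; pixels are square), "cx", "cy" (the principal point, pixels), "distortion" ([k1, k2, p1, p2, k3] as OpenCV has them; the pictures are not rectified), "T" (4x4, takes a point from camera to world coordinates). Camera axes: x right, y up, looking along -z (the intrinsics and any distortion apply to the point x, -y, -z); pixel columns grow to the right and rows downward; lengths in mm; the calibration is good to about 2 mm. A picture is of the moment at which its call begins. camera_info takes no time and is no camera call.
- job_done(): hands the job in; it is judged then, once.
The state is a dict: "time_s": time; "qpos": joint angles; "qvel": joint speeds; "effort": joint torques, N m; "ee_pos": TCP position; "ee_rot": TCP orientation; "force": force on the tool from outside, world axes, zero at the start; "torque": the same for the moment, N m; "gripper_width": finger opening in mm; "gripper_force": force on a finger pad.
Only numpy, scipy, OpenCV 4.12 (cv2) and the standard library are available. Lean on these libraries where they do the work, as an engineer would, in place of code of your own. Each camera call takes 0.05 s, during which the arm holds its last target. There are 200 camera calls.

## Working session

There is one attempt and no reset: what is moved stays moved. The work goes in short steps, Python scripts to look and compute and a tool call to move; the robot and the scene stay as the last step left them, time stands still between calls to the robot, and variables do not carry over. Pictures are saved under pics/ and viewed, at most 10 in all, crops included, and the job is handed in when it is done.

Besides the shell and the picture viewer there is one more tool, called after "Call:" by a JSON object that holds its "name" and its "arguments", one argument or row to a line. servo_tool: Moves the arm, as the interface text tells. Its arguments: {"type":"object","properties":{"rows":{"type":"array"},"force":{"type":"number"}},"required":["rows"]}

```bash
mkdir -p pics; ls; python3 - <<'E'
from workcell import state, vision, job_done, env
import cv2, numpy as np
for n in ("top","side"):
    f=vision.grab_frame(n); np.save(f"pics/{n}0.npy",f); cv2.imwrite(f"pics/{n}0.png",f[:,:,::-1])
    c=vision.camera_info(n); print(n,c)
s=state(); print(s["time_s"],s["ee_pos"],s["ee_rot"],s["gripper_width"],env.pinch_z)
E
```

```text
pics
top {'vertical_fov': 46.38724584308619, 'cx': 255.78976742639716, 'cy': 185.9686211878226, 'distortion': array([-0.12437216,  0.        ,  0.        ,  0.        ,  0.        ]), 'T': array([[-8.44736663e-02,  9.76140709e-01, -2.00033786e-01,
         3.35981017e+02],
       [-9.96424697e-01, -8.30404532e-02,  1.55597735e-02,
        -4.37546038e+01],
       [-1.42236791e-03,  2.00632996e-01,  9.79665442e-01,
         1.32820755e+03],
       [ 0.00000000e+00,  0.00000000e+00,  0.00000000e+00,
         1.00000000e+00]])}
side {'vertical_fov': 49.912179702063334, 'cx': 250.4640679795308, 'cy': 192.4186516322879, 'distortion': array([0.0038493, 0.       , 0.       , 0.       , 0.       ]), 'T': array([[-9.99350214e-01,  2.68596809e-02, -2.40355466e-02,
         5.56033905e+02],
       [-3.60210933e-02, -7.20619177e-01,  6.92394745e-01,
         6.00892533e+02],
       [ 1.27702610e-03,  6.92810623e-01,  7.21118444e-01,
         7.79427263e+02],
       [ 0.00000000e+00,  0.00000000e+00,  0.00000000e+00,
         1.00000000e+00]])}
0.1 [ 159.77778688 -551.89538583  213.240047  ] [-1.79912491e+02  5.00433700e-04  1.61476059e+01] 91.16413257102123 18.8
```

View pics/top0.png

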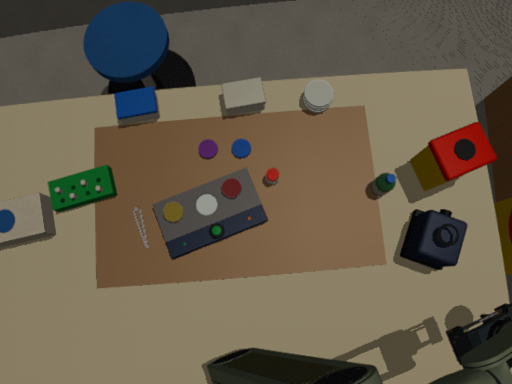

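View pics/side0.png

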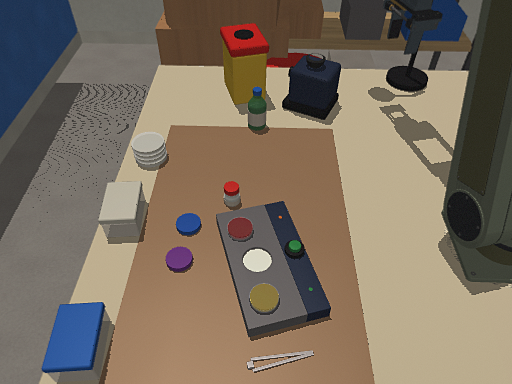

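Top view: red dish at (231,188), white recess at (206,205), yellow dish at (173,212), green button at (217,231). The red candidates are the dish on the deck (231,188) and the jar cap (272,176). The purple and blue look-alikes are on the table at (208,149) and (241,148). The one on the deck fits red_dish, and I'll confirm it in a crop while measuring.

```bash
cat > h.py <<'E'
import cv2, numpy as np
from workcell import state, vision, env
def ray(n,uv):
    c=vision.camera_info(n); f=192/np.tan(np.radians(c["vertical_fov"]/2))
    K=np.array([[f,0,c["cx"]],[0,f,c["cy"]],[0,0,1]])
    p=cv2.undistortPoints(np.array(uv,float).reshape(-1,1,2),K,c["distortion"])[:,0]
    d=np.c_[p[:,0],-p[:,1],-np.ones(len(p))]@c["T"][:3,:3].T
    return c["T"][:3,3],d
def plane(n,uv,z):
    o,d=ray(n,uv); return (o+d*((z-o[2])/d[:,2])[:,None])[:,:2]
def tri(a,b):
    (o1,d1),(o2,d2)=ray("top",[a]),ray("side",[b]); 
    d1,d2=d1[0]/np.linalg.norm(d1),d2[0]/np.linalg.norm(d2)
    t=np.linalg.lstsq(np.c_[d1,-d2],o2-o1,rcond=None)[0]
    p,q=o1+t[0]*d1,o2+t[1]*d2; return (p+q)/2,np.linalg.norm(p-q)
HSV={"red":((0,110,40),(8,255,255)),"yellow":((17,120,60),(32,255,255)),"green":((50,110,30),(75,255,255)),"white":((0,0,150),(179,60,255))}
def blob(img,col,near,r=22):
    h=cv2.cvtColor(img,cv2.COLOR_RGB2HSV); m=cv2.inRange(h,*map(np.array,HSV[col]))
    if col=="red": m|=cv2.inRange(h,np.array((170,110,40)),np.array((179,255,255)))
    k=np.zeros_like(m); cv2.circle(k,near,r,255,-1); m&=k
    cs=cv2.findContours(m,cv2.RETR_EXTERNAL,cv2.CHAIN_APPROX_NONE)[0]
    c=max(cs,key=cv2.contourArea); return c[:,0].astype(float)
def ctr(c):
    M=cv2.moments(c.astype(np.float32)); return (M["m10"]/M["m00"],M["m01"]/M["m00"])
E
python3 - <<'E'
from h import *
I={n:np.load(f"pics/{n}0.npy") for n in("top","side")}
N={"top":dict(red=(231,188),yellow=(173,212),white=(206,205),green=(217,231)),"side":dict(red=(240,229),yellow=(264,298),white=(257,260),green=(295,247))}
Z=dict(red=42,yellow=42,white=31,green=45)
for k in Z:
    c={n:blob(I[n],k,N[n][k],15 if k!="green" and n=="top" else (22 if n=="side" and k!="green" else 10)) for n in I}
    p,e=tri(ctr(c["top"]),ctr(c["side"]))
    for n in c:
        w=plane(n,c[n],Z[k]); (x,y),(a,b),_=cv2.fitEllipse(w.astype(np.float32)); print(k,n,"px",np.round(ctr(c[n]),1),len(c[n]),"plane",np.round([x,y,a,b],1), "hsv",cv2.cvtColor(I[n],cv2.COLOR_RGB2HSV)[N[n][k][1],N[n][k][0]])
    print("   tri",np.round(p,1),round(e,1))
a=cv2.resize(I["top"][160:265,145:290,::-1],None,fx=4,fy=4,interpolation=cv2.INTER_CUBIC)
cv2.imwrite("pics/crop1.png",a)
E
```

```text
red top px [231.2 187.4] 51 plane [600.6   8.   53.3  55.7] hsv [179 165  88]
red side px [239.6 227.3] 64 plane [601.5   4.1  54.9  58.7] hsv [  1 150 114]
   tri [600.5   7.7  45.4] 1.4
yellow top px [172.7 211.5] 52 plane [543.6 183.2  54.8  55.3] hsv [ 24 177 104]
yellow side px [263.7 296.7] 80 plane [543.9 179.4  55.2  57.1] hsv [ 23 134 139]
   tri [543.4 182.4  45.8] 1.1
white top px [206.3 204.1] 52 plane [559.1  84.9  53.8  55.3] hsv [ 40  15 151]
white side px [256.9 260.1] 72 plane [559.7  84.9  57.3  59.7] hsv [ 26  24 217]
   tri [559.4  84.9  29.9] 0.6
green top px [216.  230.1] 28 plane [478.9  60.6  27.9  29. ] hsv [ 67 178  99]
green side px [294.4 245.9] 35 plane [478.4  54.7  26.4  33.1] hsv [ 67 151 125]
   tri [478.6  59.9  51.6] 0.9
```

View pics/crop1.png

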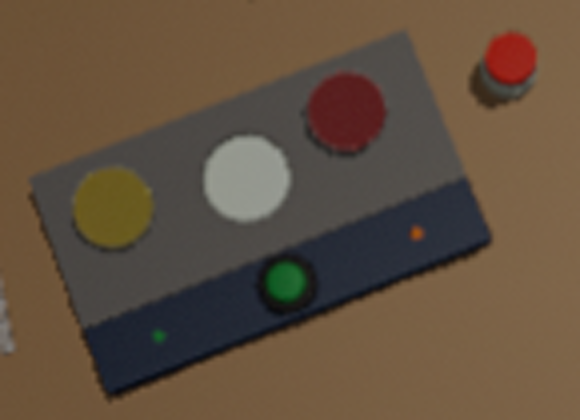

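The crop confirms it: a round red-filled dish lies flat on the grey deck, right of the white recess. The red-capped item at upper right is the jar. I'll check jar clearance and work out the approach.

```bash
cat >> h.py <<'E'
def shift(frm,to,yaw,turn=0):
    d=np.array(to,float)-np.array(frm,float); c,s=np.cos(np.radians(yaw)),np.sin(np.radians(yaw))
    return np.round([(d[0]*c+d[1]*s)/200,(d[0]*s-d[1]*c)/200,-d[2]/200,-turn/90],4)
E
python3 - <<'E'
from h import *
I={n:np.load(f"pics/{n}0.npy") for n in("top","side")}
a=blob(I["top"],"red",(272,175),10); b=blob(I["side"],"red",(232,188),9)
print("jar",tri(ctr(a),ctr(b)))
R=np.array([600.5,7.7]); C=np.array([559.3,85.]); u=(C-R)/np.linalg.norm(C-R); print(u,np.linalg.norm(C-R),np.degrees(np.arctan2(u[1],u[0])))
print("edge", plane("top",[(153.3,204.5),(246.3,167.5)],35))
S=R-50*u; print("start",S)
print(shift([159.9,-552.3,214],[*S,110],16.146,102))
E
```

```text
jar (array([ 629.12959774, -114.9887746 ,   47.57491835]), np.float64(0.39801267368256693))
[-0.4703512   0.88247932] 87.59412080727795 118.05709622249995
edge [[570.14282435 240.83994958]
 [658.25020627 -40.92660249]]
start [624.01756009 -36.42396591]
[ 2.9463 -1.8323  0.52   -1.1333]
```

Call:
{"name": "servo_tool", "arguments": {
  "rows": [
    [0.98,-0.61,0,0,0.44],
    [0.98,-0.61,0,0,0.44],
    [0.98,-0.61,0,0,0.44],
    [0.98,-0.61,0,0,0.44],
    [0.98,-0.61,0,0,0.44],
    [0.98,-0.61,0,0,0.44],
    [0.98,-0.61,0,0,0.44]
  ]
}}

```text
time_s: 0.68
ee_pos: [316.4, -377.2, 213.8]
ee_rot: [-179.9, -0.1, 16.4]
force: [-0.2, -0.1, -0.6]
gripper_width: 47.5
gripper_force: 0.0
```

Call:
{"name": "servo_tool", "arguments": {
  "rows": [
    [0.98,-0.61,0,0,0.44],
    [0.98,-0.61,0,0,0.44],
    [0.98,-0.61,0,0,0.44],
    [0.98,-0.61,0,0,0.44],
    [0.98,-0.61,0,0,0.44],
    [0.98,-0.61,0,0,0.44],
    [0.98,-0.61,0,0,0.44]
  ]
}}

```text
time_s: 1.27
ee_pos: [471.0, -206.6, 213.5]
ee_rot: [-180.0, -0.1, 16.4]
force: [-0.3, 0.6, 0.3]
gripper_width: 40.1
gripper_force: 0.0
```

Call:
{"name": "servo_tool", "arguments": {
  "rows": [
    [0.98,-0.61,0,0,0.44],
    [0.98,-0.61,0,0,0.44],
    [0.98,-0.61,0,0,0.44],
    [0.98,-0.61,0,0,0.44],
    [0.98,-0.61,0,0,0.44],
    [0.98,-0.61,0,0,0.44],
    [0.98,-0.61,0,0,0.44]
  ]
}}

```text
time_s: 1.85
ee_pos: [625.4, -35.3, 212.8]
ee_rot: [-180.0, -0.0, 16.3]
force: [-0.7, -0.1, -0.5]
gripper_width: 40.3
gripper_force: 0.0
```

Call:
{"name": "servo_tool", "arguments": {
  "rows": [
    [0,0,0.2,-0.5667,0.44],
    [0,0,0.2,-0.5667,0.44],
    [0,0,0.2,-0.5667,0.44],
    [0,0,0.2,-0.5667,0.44],
    [0,0,0.2,-0.5667,0.44],
    [0,0,0.2,-0.5667,0.44],
    [0,0,0.2,-0.5667,0.44],
    [0,0,0.2,-0.5667,0.44],
    [0,0,0.2,-0.5667,0.44]
  ]
}}

```text
time_s: 2.6
ee_pos: [622.3, -39.1, 173.8]
ee_rot: [-180.0, 0.1, 66.9]
force: [-0.5, 0.2, -0.4]
gripper_width: 39.9
gripper_force: 0.0
```

Call:
{"name": "servo_tool", "arguments": {
  "rows": [
    [0,0,0.3,-0.5667,0.44],
    [0,0,0.3,-0.5667,0.44],
    [0,0,0.3,-0.5667,0.44],
    [0,0,0.3,-0.5667,0.44],
    [0,0,0.3,-0.5667,0.44],
    [0,0,0.3,-0.5667,0.44],
    [0,0,0.3,-0.5667,0.44],
    [0,0,0.3,-0.5667,0.44],
    [0,0,0.3,-0.5667,0.44]
  ]
}}

```text
time_s: 3.35
ee_pos: [622.7, -38.0, 113.9]
ee_rot: [-180.0, 0.0, 117.9]
force: [0.4, 0.9, 0.2]
gripper_width: 40.0
gripper_force: 0.0
```

Call:
{"name": "servo_tool", "arguments": {
  "rows": [
    [0,0,0.27,0,0.44],
    [0,0,0.27,0,0.44],
    [0,0,0.27,0,0.44],
    [0,0,0.27,0,0.44]
  ]
}}

```text
time_s: 3.68
ee_pos: [622.7, -37.5, 59.6]
ee_rot: [-179.9, -0.0, 118.0]
force: [0.4, -0.4, 0.3]
gripper_width: 40.5
gripper_force: 0.0
```

```bash
python3 - <<'E'
from h import *
s=state(); print(s["ee_pos"],s["ee_rot"])
f=vision.grab_frame("side"); cv2.imwrite("pics/s1.png",cv2.resize(f[160:320,180:350,::-1],None,fx=3.5,fy=3.5,interpolation=cv2.INTER_CUBIC))
E
```

```text
[622.66481839 -37.54318847  59.57418366] [-1.79937700e+02 -2.90900566e-02  1.17994807e+02]
```

View pics/s1.png

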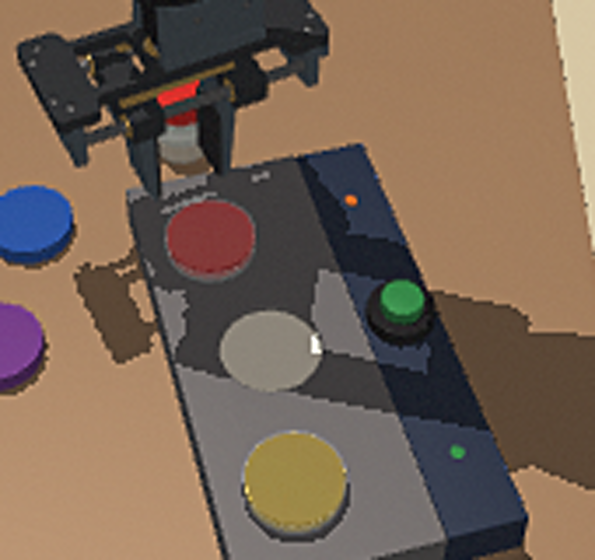

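Call:
{"name": "servo_tool", "arguments": {
  "rows": [
    [0,0,0.05,0,0.44],
    [0,0,0.1,0,0.44],
    [0,0,0.1,0,0.44],
    [0,0,0.1,0,0.44]
  ]
}}

```text
time_s: 4.07
ee_pos: [622.5, -37.3, 39.4]
ee_rot: [-179.9, -0.0, 118.1]
force: [-0.1, -0.2, -0.2]
gripper_width: 40.2
gripper_force: 0.0
```

Call:
{"name": "servo_tool", "arguments": {
  "rows": [
    [0.02,0.008,0,0,0.44],
    [0.04,0.008,0,0,0.44],
    [0.06,0.008,0,0,0.44],
    [0.075,0.008,0,0,0.44],
    [0.09,0.008,0,0,0.44],
    [0.105,0.008,0,0,0.44],
    [0.12,0.008,0,0,0.44],
    [0.135,0.008,0,0,0.44],
    [0.15,0.008,0,0,0.44],
    [0.165,0.008,0,0,0.44],
    [0.18,0.008,0,0,0.44],
    [0.195,0.008,0,0,0.44],
    [0.21,0.008,0,0,0.44],
    [0.225,0.008,0,0,0.44],
    [0.24,0.008,0,0,0.44],
    [0.25,0.008,0,0,0.44],
    [0.25,0.008,0,0,0.44]
  ]
}}

```text
time_s: 5.48
ee_pos: [600.5, 8.0, 39.9]
ee_rot: [-180.0, -0.0, 118.2]
force: [-0.4, -1.1, 0.3]
gripper_width: 40.0
gripper_force: 0.0
```

```bash
python3 - <<'E'
from h import *
s=state(); print(s["ee_pos"],s["ee_rot"])
f=vision.grab_frame("side"); c=blob(f,"red",(247,244),30); w=plane("side",c,45); print(ctr(c),cv2.fitEllipse(w.astype(np.float32)))
cv2.imwrite("pics/s2.png",cv2.resize(f[160:320,180:350,::-1],None,fx=3.5,fy=3.5,interpolation=cv2.INTER_CUBIC))
E
```

```text
[600.45547529   8.02882552  39.9147431 ] [-1.79987918e+02 -1.25162130e-02  1.18171339e+02]
(246.92606516290726, 239.6971595655806) ((583.1475219726562, 41.10438537597656), (54.97328567504883, 57.41899871826172), 6.2866034507751465)
```

View pics/s2.png

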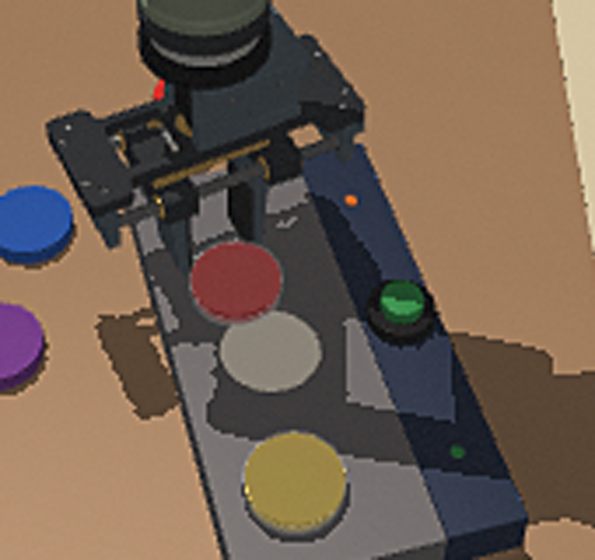

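The side view shows the dish seated in the V of the fingertips, at about (247,240) px, and sliding straight at the recess at about (257,260). About 50 mm remain.

Call:
{"name": "servo_tool", "arguments": {
  "rows": [
    [0.015,0,0,0,0.44],
    [0.03,0,0,0,0.44],
    [0.045,0,0,0,0.44],
    [0.06,0,0,0,0.44],
    [0.075,0,0,0,0.44],
    [0.09,0,0,0,0.44],
    [0.105,0,0,0,0.44],
    [0.12,0,0,0,0.44],
    [0.135,0,0,0,0.44],
    [0.15,0,0,0,0.44],
    [0.16,0,0,0,0.44],
    [0.17,0,0,0,0.44],
    [0.18,0,0,0,0.44],
    [0.19,0,0,0,0.44],
    [0.2,0,0,0,0.44],
    [0.21,0,0,0,0.44],
    [0.22,0,0,0,0.44],
    [0.22,0,0,0,0.44]
  ]
}}

```text
time_s: 7.03
ee_pos: [579.7, 46.7, 39.9]
ee_rot: [-180.0, -0.0, 118.2]
force: [0.6, -0.5, -0.5]
gripper_width: 40.2
gripper_force: 0.1
```

```bash
python3 - <<'E'
from h import *
s=state(); print(s["ee_pos"],s["force"])
f=vision.grab_frame("side"); c=blob(f,"red",(255,258),30); w=plane("side",c,45); print(ctr(c),cv2.fitEllipse(w.astype(np.float32)))
E
```

```text
[579.70245223  46.71452347  39.89771148] [ 0.57974733 -0.48063044 -0.50952063]
(255.84777183600713, 255.08163992869873) ((562.2035522460938, 81.62857818603516), (54.08564376831055, 62.17402648925781), 3.572833776473999)
```

Call:
{"name": "servo_tool", "arguments": {
  "rows": [
    [0.003,0,0,0,0.44],
    [0.006,0,0,0,0.44],
    [0.009,0,0,0,0.44],
    [0.012,0,0,0,0.44],
    [0.015,0,0,0,0.44],
    [0.018,0,0,0,0.44],
    [0.021,0,0,0,0.44],
    [0.024,0,0,0,0.44],
    [0.027,0,0,0,0.44],
    [0.027,0,0,0,0.44]
  ]
}}

```text
time_s: 7.92
ee_pos: [577.4, 51.2, 39.9]
ee_rot: [-180.0, 0.0, 118.2]
force: [-0.2, 0.2, 0.3]
gripper_width: 40.0
gripper_force: 0.1
```

```bash
python3 - <<'E'
from h import *
s=state(); print(s["ee_pos"],s["force"])
f=vision.grab_frame("side"); c=blob(f,"red",(256,258),30)
for z in(39,45): w=plane("side",c,z); print(ctr(c),cv2.fitEllipse(w.astype(np.float32)))
cv2.imwrite("pics/s3.png",cv2.resize(f[160:320,180:350,::-1],None,fx=3.5,fy=3.5,interpolation=cv2.INTER_CUBIC))
E
```

```text
[577.35370446  51.22784467  39.93689167] [-0.19024493  0.23234885  0.29271608]
(256.79066207424415, 257.6479142747799) ((560.0712280273438, 84.17140197753906), (55.1383056640625, 56.88029098510742), 7.080225944519043)
(256.79066207424415, 257.6479142747799) ((560.0385131835938, 88.35861206054688), (54.69149398803711, 56.419368743896484), 7.080131530761719)
```

View pics/s3.png

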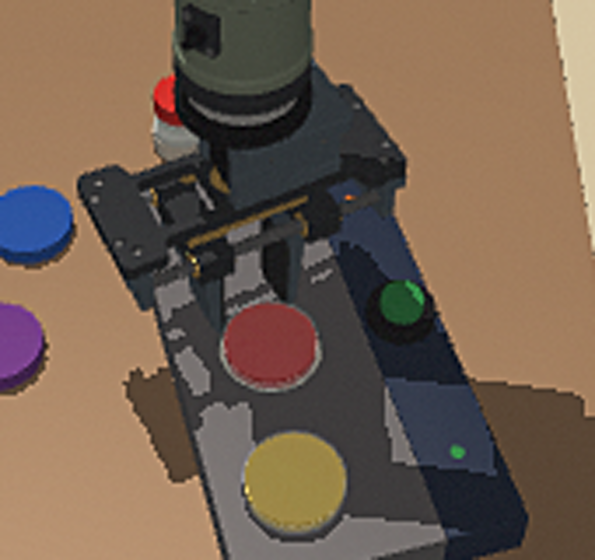

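The dish appears round and level in the recess, centred at (256.8,257.6) px. I'll back off, rise and verify its height with both views.

Call:
{"name": "servo_tool", "arguments": {
  "rows": [
    [-0.03,0,0,0,0.44],
    [-0.1,0,0,0,0.44],
    [-0.15,0,0,0,0.44],
    [-0.15,0,-0.1,0,0],
    [-0.15,0,-0.3,0,0],
    [-0.3,0.3,-0.5,0,0],
    [-0.5,0.5,-0.6,0,0],
    [-0.5,0.5,-0.6,0,0],
    [-0.5,0.5,-0.6,0,0],
    [-0.5,0.5,-0.6,0,0],
    [-0.5,0.5,-0.6,0,0]
  ]
}}

```text
time_s: 8.88
ee_pos: [712.8, 8.9, 159.1]
ee_rot: [-179.9, -0.0, 118.1]
force: [0.6, 0.6, -0.0]
gripper_width: 0.7
gripper_force: 0.0
```

```bash
python3 - <<'E'
from h import *
s=state(); print(s["ee_pos"],s["ee_rot"],s["gripper_width"])
f={n:vision.grab_frame(n) for n in("top","side")}
cv2.imwrite("pics/t4.png",cv2.resize(f["top"][150:280,140:310,::-1],None,fx=3,fy=3,interpolation=cv2.INTER_CUBIC))
for k,a,b in(("red",(206,203),(257,258)),("yellow",(173,212),(264,298)),("green",(217,231),(295,247))):
  try:
    c=blob(f["top"],k,a,10 if k=="green" else 17); d=blob(f["side"],k,b,10 if k=="green" else 25); print(k,ctr(c),ctr(d),tri(ctr(c),ctr(d)),len(c),len(d))
  except Exception as e: print(k,e)
E
```

```text
[712.80500495   8.91111166 159.14675339] [-1.79931316e+02 -2.93598034e-02  1.18078374e+02] 0.7356267845904981
red max() iterable argument is empty
yellow (172.8154219793564, 211.35579842137219) (263.6615338164251, 296.7110507246377) (array([543.67423052, 182.1421    ,  45.49170339]), np.float64(0.6446942090107357)) 53 80
green max() iterable argument is empty
```

View pics/t4.png

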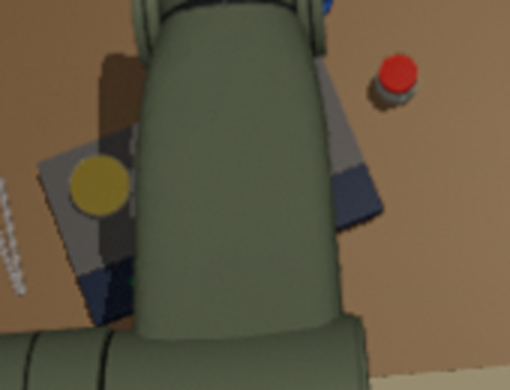

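The arm blocks the top view, so I'll move it aside to the robot's right.

Call:
{"name": "servo_tool", "arguments": {
  "rows": [
    [-0.5,-1,0,0,0],
    [-0.5,-1,0,0,0],
    [-0.5,-1,0,0,0],
    [-0.5,-1,0,0,0],
    [-0.5,-1,0,0,0],
    [-0.5,-1,0,0,0],
    [-0.5,-1,0,0,0],
    [-0.5,-1,0,0,0]
  ]
}}

```text
time_s: 9.65
ee_pos: [582.8, -172.2, 160.0]
ee_rot: [180.0, -0.0, 118.1]
force: [1.3, -0.3, 0.4]
gripper_width: 0.2
gripper_force: 0.0
```

```bash
python3 - <<'E'
from h import *
s=state(); print(s["ee_pos"],s["ee_rot"],s["gripper_width"])
f={n:vision.grab_frame(n) for n in("top","side")}
a,b=(cv2.resize(f["top"][160:265,145:290,::-1],None,fx=3.5,fy=3.5),cv2.resize(f["side"][180:320,190:350,::-1],None,fx=3.5,fy=3.5))
cv2.imwrite("pics/t5.png",cv2.resize(np.hstack([cv2.resize(a,(400,290)),cv2.resize(b,(331,290))]),None,fx=1.07,fy=1.07))
for k,a,b in(("red",(206,203),(257,258)),("yellow",(173,212),(264,298)),("green",(217,231),(295,247))):
  try:
    c=blob(f["top"],k,a,10 if k=="green" else 17); d=blob(f["side"],k,b,10 if k=="green" else 25); print(k,ctr(c),ctr(d),tri(ctr(c),ctr(d)),len(c),len(d))
    for n,e in(("top",c),("side",d)): print(cv2.fitEllipse(plane(n,e,39.5).astype(np.float32)))
  except Exception as e: print(k,e)
E
```

```text
[ 582.79320789 -172.23422984  159.95934665] [ 1.79980149e+02 -4.86088169e-02  1.18056005e+02] 0.22654501579761963
red (205.47, 203.46466666666666) (256.7941400304414, 257.6480213089802) (array([559.68776896,  86.26207188,  41.03768193]), np.float64(0.6378118980488534)) 52 72
((559.7758178710938, 86.52066802978516), (51.75518798828125, 53.7821044921875), 128.38619995117188)
((560.03759765625, 84.48368835449219), (55.067386627197266, 57.31449890136719), 179.29876708984375)
yellow (172.71189591078067, 211.50743494423793) (263.7185251798561, 296.64898081534767) (array([543.37583177, 182.33818726,  45.97851488]), np.float64(1.0496819417420018)) 52 80
((544.0289306640625, 183.59878540039062), (54.1009521484375, 55.31696319580078), 172.39920043945312)
((543.789306640625, 177.8367919921875), (55.319740295410156, 57.50318145751953), 176.4591522216797)
green (216.0, 230.0) (294.5330396475771, 245.9706314243759) (array([478.50364632,  60.04004758,  51.67630902]), np.float64(0.38260225773167633)) 28 35
((479.70135498046875, 61.08149337768555), (28.20603370666504, 28.594152450561523), 128.4431610107422)
((477.38238525390625, 50.68564224243164), (26.191593170166016, 33.82344436645508), 175.22288513183594)
```

View pics/t5.png

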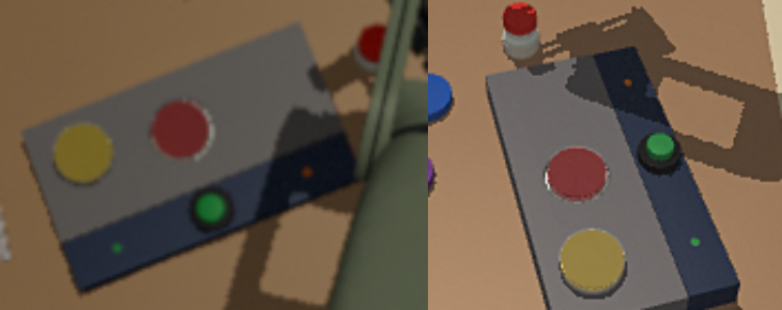

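The dish's height fell about 5 mm, its ellipse has the same aspect ratio as the flat yellow dish, and its centre is within 1.5 mm of the recess centre. It's flat and home at (205,203)/(257,258) px. The yellow dish hasn't moved. Next is the button at (478.5,60).

Call:
{"name": "servo_tool", "arguments": {
  "rows": [
    [0.65,0.045,0,0,0],
    [0.65,0.045,0,0,0],
    [0.65,0.045,0,0,0],
    [0.65,0.045,0,0,0],
    [0.65,0.045,0,0,0]
  ]
}}

```text
time_s: 10.17
ee_pos: [529.8, -50.1, 160.0]
ee_rot: [-180.0, -0.0, 118.5]
force: [-0.0, -1.0, -0.3]
gripper_width: 0.5
gripper_force: 0.0
```

Call:
{"name": "servo_tool", "arguments": {
  "rows": [
    [0.62,0.043,0,0,0],
    [0.62,0.043,0,0,0],
    [0.62,0.043,0,0,0],
    [0.62,0.043,0,0,0],
    [0.62,0.043,0.2,0,0],
    [0.62,0.043,0.4,0,0],
    [0.62,0.043,0.48,0,0],
    [0.62,0.043,0.48,0,0]
  ]
}}

```text
time_s: 10.83
ee_pos: [477.5, 59.4, 60.3]
ee_rot: [-179.6, -0.1, 118.2]
force: [-0.6, -0.3, 0.9]
gripper_width: 0.4
gripper_force: 0.0
```

```bash
python3 - <<'E'
from h import *
s=state(); p=s["ee_pos"]; y=s["ee_rot"][2]; print(p,y,s["force"],shift(p,[478.4,60,p[2]],y))
E
```

```text
[477.50611513  59.3697963   60.26128743] 118.19609269527346 [-0.57787514 -0.31131301  0.85663521] [ 0.0007  0.0054 -0.      0.    ]
```

Aligned to within 1 mm. I'll descend slowly, watching the force.

Call:
{"name": "servo_tool", "arguments": {
  "rows": [
    [0,0.004,0.01,0,0],
    [0,0.004,0.02,0,0],
    [0,0.004,0.03,0,0],
    [0,0.004,0.035,0,0],
    [0,0.004,0.04,0,0],
    [0,0.004,0.045,0,0],
    [0,0.004,0.05,0,0],
    [0,0.004,0.05,0,0]
  ]
}}

```text
time_s: 11.5
ee_pos: [481.0, 60.2, 54.4]
ee_rot: [179.9, 0.1, 118.2]
force: [1.6, 0.0, 1.8]
gripper_width: 0.6
gripper_force: 1.2
```

Call:
{"name": "servo_tool", "arguments": {
  "rows": [
    [0,0,0.005,0,0],
    [0,0,0.01,0,0],
    [0,0,0.01,0,0]
  ]
}}

```text
time_s: 11.75
ee_pos: [480.9, 60.2, 52.2]
ee_rot: [179.9, 0.1, 118.2]
force: [2.1, -1.5, 3.6]
gripper_width: 0.7
gripper_force: 1.7
```

Call:
{"name": "servo_tool", "arguments": {
  "rows": [
    [0,0,0.005,0,0],
    [0,0,0.01,0,0],
    [0,0,0.01,0,0]
  ]
}}

```text
time_s: 12.0
ee_pos: [480.9, 60.2, 51.1]
ee_rot: [179.9, 0.1, 118.2]
force: [0.4, -1.4, 10.9]
gripper_width: 0.4
gripper_force: 5.6
```

Call:
{"name": "servo_tool", "arguments": {
  "rows": [
    [0,0,0.004,0,0],
    [0,0,0.004,0,0],
    [0,0,0.004,0,0]
  ]
}}

```text
time_s: 12.25
ee_pos: [481.0, 60.2, 51.0]
ee_rot: [179.9, 0.1, 118.2]
force: [-0.6, -0.7, 16.6]
gripper_width: 0.4
gripper_force: 8.6
```

Call:
{"name": "servo_tool", "arguments": {
  "rows": [
    [0,0,-0.02,0,0],
    [0,0,-0.05,0,0],
    [0,0,-0.1,0,0],
    [0,0,-0.3,0,0],
    [0,0,-0.5,0,0],
    [0,0,-0.5,0,0]
  ]
}}

```text
time_s: 12.75
ee_pos: [483.2, 60.9, 155.1]
ee_rot: [179.4, 0.2, 118.1]
force: [1.6, -0.3, -0.4]
gripper_width: 0.8
gripper_force: 0.0
```

Call:
{"name": "servo_tool", "arguments": {
  "rows": [
    [-1,0,0,0,0],
    [-1,0,0,0,0],
    [-1,0,0,0,0],
    [-1,0,0,0,0],
    [-1,0,0,0,0],
    [-1,0,0,0,0],
    [-1,0,0,0,0]
  ]
}}

```text
time_s: 13.33
ee_pos: [573.5, -117.0, 147.6]
ee_rot: [-179.9, -0.2, 118.0]
force: [0.0, -0.1, 0.3]
gripper_width: 0.3
gripper_force: 0.0
```

```bash
python3 - <<'E'
from h import *
s=state(); print(s["ee_pos"],s["force"])
f={n:vision.grab_frame(n) for n in("top","side")}
a,b=f["top"][160:265,145:290,::-1],f["side"][180:320,190:350,::-1]
cv2.imwrite("pics/t6.png",np.hstack([cv2.resize(a,(428,310)),cv2.resize(b,(354,310))]))
for k,a,b in(("red",(206,203),(257,258)),("yellow",(173,212),(264,298)),("green",(217,231),(295,247))):
    c=blob(f["top"],k,a,10 if k=="green" else 17); d=blob(f["side"],k,b,10 if k=="green" else 25); print(k,tri(ctr(c),ctr(d)),cv2.fitEllipse(plane("side",d,39.5).astype(np.float32)))
E
```

```text
[ 573.5155444  -116.96846585  147.64714074] [ 0.04196224 -0.11458365  0.27667297]
red (array([559.67062022,  86.17279045,  40.92708095]), np.float64(0.5934555673282857)) ((559.9996948242188, 84.46781921386719), (55.11528015136719, 57.24324035644531), 2.9792659282684326)
yellow (array([543.41615662, 182.33477695,  45.82034394]), np.float64(1.0840362912443335)) ((543.8429565429688, 177.90701293945312), (55.31504440307617, 57.48651123046875), 176.771728515625)
green (array([478.59181539,  60.2472303 ,  52.14347232]), np.float64(0.35043093996482844)) ((477.40863037109375, 50.56527328491211), (26.22525405883789, 33.563636779785156), 174.2588348388672)
```

View pics/t6.png

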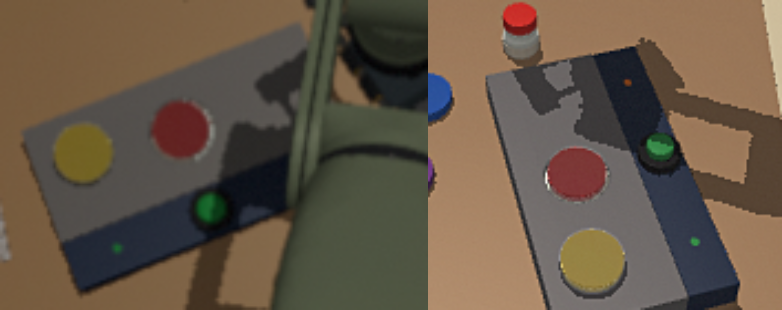

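The final view shows the red dish flat in the recess, the yellow dish unmoved, the button back up and the arm clear. The press force rose to about 4 N and then hit a hard stop, so the button went fully down. Handing in.

```bash
python3 -c "
from workcell import job_done
print(job_done())"
```

```text
the job is handed in; nothing more can be done
None
```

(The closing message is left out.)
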